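# Return the vice packing pieces to the slotted rack

### The job

Two packing pieces for the bench vice, a thin beech board and a thicker aluminium plate, stand loose on the desk in front of the slotted rack. Slide each one down on edge, right to the bottom and centred along the slot, into the slot whose width matches its thickness. The widest slot belongs to the wooden block now in the vice: leave it empty.

Things in the scene. Friction and masses are not known exactly. Their poses are not given: they have to be found in the camera images.
- thin_board: pale beech board, 70 mm long (its x) by 12 mm thick (its y) by 80 mm high (its z), 40 to 90 g, standing loose on its long edge on the desk. Origin at the centre of its underside. Grip it across its 12 mm thickness near the top edge; it has no front or back.
- thick_plate: bare aluminium plate, 70 mm long (its x) by 20 mm thick (its y) by 80 mm high (its z), 0.2 to 0.4 kg, standing loose on its long edge on the desk. Origin at the centre of its underside. Grip it across its 20 mm thickness near the top edge; it has no front or back.
- narrow_block_floor (a point): centre of the floor of the 16 mm wide slot, for the 12 mm board, in a fixed row of three blue blocks (slots 16, 24 and 33 mm wide in varying order, 70 mm pitch). The slot runs along the point's x: 60 mm long, both ends open; y is across it, z up. It is 35 mm deep, its floor 18 mm and the rack's top 53 mm above the desk; the mouth flares 5 mm a side over its top 8 mm.
- medium_block_floor (a point): centre of the floor of the 24 mm wide slot, for the 20 mm plate; same rack, same axes, length, depth and flared mouth. The block with the 33 mm slot stays empty.

How it is judged:
At the end, for the whole second after the job is handed in: The beech board stands in the 16 mm slot and the aluminium plate in the 24 mm slot, each upright and in line with its slot within 12 degrees, its underside within 10 mm of the slot's floor, centred within 18 mm along the slot, released and at rest (x of thin_board in the frame of narrow_block_floor between -0.018 and 0.018 m and y of thin_board in the frame of narrow_block_floor between -0.01 and 0.01 m and z of thin_board in the frame of narrow_block_floor between -0.01 and 0.01 m and angle between the y axis of thin_board and the y axis of narrow_block_floor, either way round below 0.21 rad and angle between each of thin_board, thick_plate's own z axis and vertical below 0.21 rad and linear speed of each of thin_board, thick_plate below 0.02 m/s and x of thick_plate in the frame of medium_block_floor between -0.018 and 0.018 m and y of thick_plate in the frame of medium_block_floor between -0.01 and 0.01 m and z of thick_plate in the frame of medium_block_floor between -0.01 and 0.01 m and angle between the y axis of thick_plate and the y axis of medium_block_floor, either way round below 0.21 rad); the robot touches nothing.
It also fails if it takes over 64 s, if anything falls off the work surface, if the arm or the gripper's body presses on something with over 40 N, if the wrist force passes 120 N, or if a joint passes its speed limit or range.

### The arm

A 6-joint arm with a two-finger parallel gripper is mounted at the origin on a cart in front of the work surface, level with it; the furniture and walls round the work are solid. World frame = base frame: x ahead of the robot, y to its left, z up, the work surface at z = 0. Lengths are in m, angles in rad, forces in N, time in s.
With the tool pointing down it reaches from about 0.2 to 0.875 m from the base axis. Payload 3.4 kg.
Tool frame: the origin (TCP) lies on the centre line of the jaws, within the pads' length; the fingertips stand 25 mm ahead of it and the grasp point (between the pads) lies 6 mm ahead of it; z points along the fingers, y is the direction in which the jaws open and shut (so a half turn about z gives the same grasp; the last joint's range is limited). The gripper opens to 94 mm and grips with 3 to 60 N. Pads are 16 mm wide; open, the fingers measure 119 mm over their backs; the gripper's body (75 mm by 177 mm) begins 78 mm behind the grasp point.
Start: joints at [1.163, 0.276, 1.505, -0, 1.361, -0.121], TCP at [0.163, 0.552, 0.23] pointing down, gripper open.
Joint ranges: [-2.89, 2.89], [-0.75, 2.08], [0.22, 2.7], [-1.18, 4.32], [0.11, 2.71], [-2.7, 2.7]. Speed limits (rad/s): [2.57, 2.57, 3.14, 3.14, 3.14, 3.14].

### API

Orientations are given as a unit quaternion [x, y, z, w].
In Python, from station import robot gives the robot as it stands.
- The arm moves only by the tool send_rows, never from a script. Its argument "targets" is a list of rows, each an object with "travel": the shift along the tool's x, y, z in mm, a list of three; "turn": the turn, a rotation vector about the tool's x, y, z in degrees, a list of three; "grip": the closure, from -1 (fully open) to 1 (shut). A call has 1 to 10 rows; each row is the pose to reach, as a shift and turn from the pose commanded when the call began, along the tool's axes at that moment; what a row does not reach only later rows make up. A row lasts 1/8 s, in which the tool goes at most 62.5 mm and 10.7 degrees, less where a joint would pass 70% of its speed; a pose out of reach is approached as far as the arm can. A call with a gripper value outside its range is refused whole. The fingers move at their own pace and stop on an object; "force" is the grip in N (left out, the last holds). Time passes only in rows, so rows that repeat a pose let the fingers close. It gives the time, the measured TCP pose, the force and the opening at its end, in the units of the state.
- robot.get_obs(): the state, without advancing time (a new reading comes with each control period).
- robot.get_image(name): name is "scene" or "top" or "wrist"; returns the picture (480x640x3 uint8, red, green, blue); there is no depth.
- robot.camera_info(name): a dict with "fovy" (degrees; the focal length in pixels is half the picture's height over the tangent of half this angle, whatever the lens; pixels are square), "cx", "cy" (the principal point, pixels), "camera_from_world" (4x4, takes a point from world to camera coordinates). Camera axes: x right, y up, looking along -z (the intrinsics and any distortion apply to the point x, -y, -z); pixel columns grow to the right and rows downward; lengths in m; the calibration is good to about 2 mm. A picture is of the moment at which its call begins: read the wrist's pose just before it. camera_info takes no time and is no camera call; for the wrist camera it gives the pose at the moment of the call.
- robot.job_done(): hands the job in, once; it reports no verdict.
The state is a dict: "time": time; "q": joint angles; "dq": joint speeds; "effort": joint torques, N m; "ee_pos": TCP position; "eef_rot": TCP orientation; "wrist_force": force on the tool from outside, world axes, zero at the start; "torque": the same for the moment, N m; "opening": finger opening in m.
Only numpy, scipy, OpenCV 4.12 (cv2) and the standard library are available. Lean on these libraries where they do the work, as an engineer would, in place of code of your own. Each camera call takes 0.05 s, during which the arm holds its last target.

## Working session

There is one attempt and no reset: what is moved stays moved. The work goes in short steps, Python scripts to look and compute and a tool call to move; the robot and the scene stay as the last step left them, time stands still between calls to the robot, and variables do not carry over. Pictures are saved under pics/ and viewed, and the job is handed in when it is done.

Besides the shell and the picture viewer there is one more tool, called after ">>>" as a command line: name --argument value ..., lists and objects as JSON in quotes. send_rows: Moves the arm, as the interface text tells. Its arguments: {"type":"object","properties":{"targets":{"type":"array","items":{"type":"object","properties":{"travel":{"type":"array","items":{"type":"number"}},"turn":{"type":"array","items":{"type":"number"}},"grip":{"type":"number"}}}},"force":{"type":"number"}},"required":["targets"]}

```bash
ls; mkdir -p pics; python3 - <<'E'
from station import robot
import cv2
o=robot.get_obs();print({k:(o[k] if not hasattr(o[k],'round') else o[k]) for k in o})
for n in ("scene","top","wrist"):
    i=robot.camera_info(n);print(n,i)
    cv2.imwrite(f"pics/{n}0.png",robot.get_image(n)[:,:,::-1])
E
```

```text
pics
{'time': 0.0, 'q': array([ 1.16295752e+00,  2.76553415e-01,  1.50611316e+00, -1.41517596e-06,
        1.36073255e+00, -1.21018530e-01]), 'dq': array([-0.00202004, -0.00011805,  0.00158964,  0.0009823 ,  0.00032508,
       -0.0008669 ]), 'effort': array([-3.01924911e-04, -4.04569495e+01, -2.37227404e+01,  7.00769015e-02,
        3.46765830e-02, -1.24867097e-04]), 'ee_pos': array([0.16247152, 0.55101014, 0.2296364 ]), 'eef_rot': array([ 1.42918865e-01,  9.89733996e-01, -8.72020091e-04, -2.35399402e-04]), 'wrist_force': array([-0.1884365 ,  0.12865373, -0.61341745]), 'torque': array([0.01714131, 0.00466761, 0.01840115]), 'opening': 0.09390751978666988}
scene {'fovy': 51.6036772114169, 'cx': 322.20309726167477, 'cy': 243.4505583834233, 'camera_from_world': array([[ 0.82532377, -0.5643593 ,  0.01841878, -0.22090793],
       [ 0.40234865,  0.61065832,  0.6820645 , -0.42392597],
       [-0.39617703, -0.55551327,  0.73106003, -0.52430968],
       [ 0.        ,  0.        ,  0.        ,  1.        ]])}
top {'fovy': 56.891904143059, 'cx': 315.98246159783, 'cy': 237.40751168247306, 'camera_from_world': array([[ 0.02272237, -0.99942497,  0.02516796,  0.29501523],
       [ 0.99452697,  0.02516462,  0.10140441, -0.49566276],
       [-0.10197944,  0.02272606,  0.99452688, -0.84955254],
       [ 0.        ,  0.        ,  0.        ,  1.        ]])}
wrist {'fovy': 70.75144053619904, 'cx': 318.3779149989641, 'cy': 240.30419924797675, 'camera_from_world': array([[ 0.28308003,  0.95909548, -0.00124905, -0.57423807],
       [-0.92302673,  0.27207998, -0.27201865,  0.02891556],
       [-0.26055202,  0.07815595,  0.96229117, -0.39148483],
       [ 0.        ,  0.        ,  0.        ,  1.        ]])}
```

View pics/scene0.png

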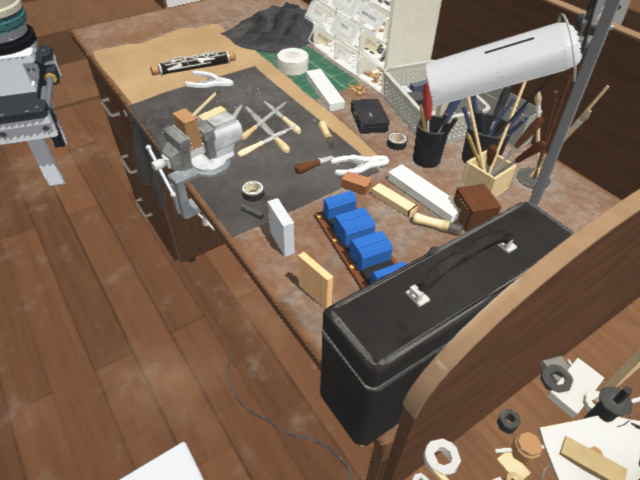

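View pics/top0.png

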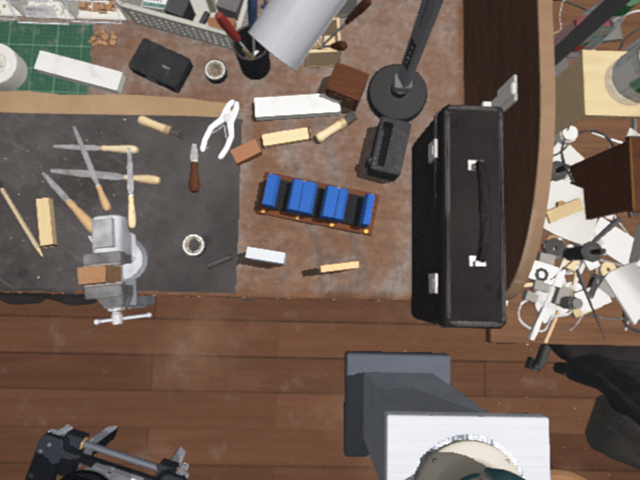

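View pics/wrist0.png

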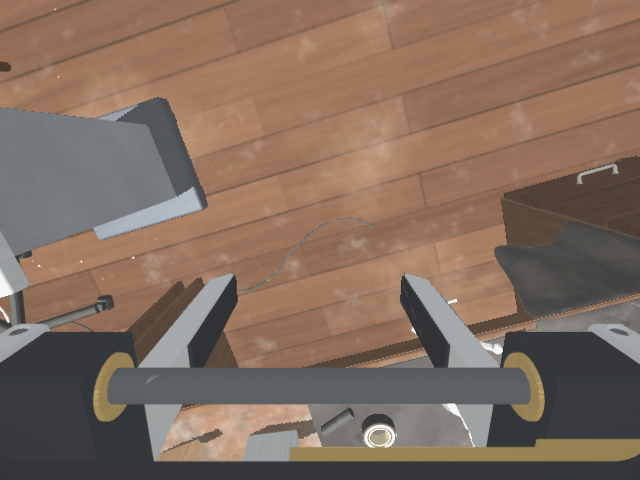

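```bash
python3 - <<'E'
import cv2
a=cv2.imread("pics/top0.png")
cv2.imwrite("pics/topc.png",cv2.resize(a[160:290,230:390],None,fx=5,fy=5,interpolation=cv2.INTER_CUBIC)[:600])
a=cv2.imread("pics/scene0.png")
cv2.imwrite("pics/scenec.png",cv2.resize(a[180:310,250:410],None,fx=5,fy=5,interpolation=cv2.INTER_CUBIC)[:600])
E
```

```text
(no output)
```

View pics/topc.png

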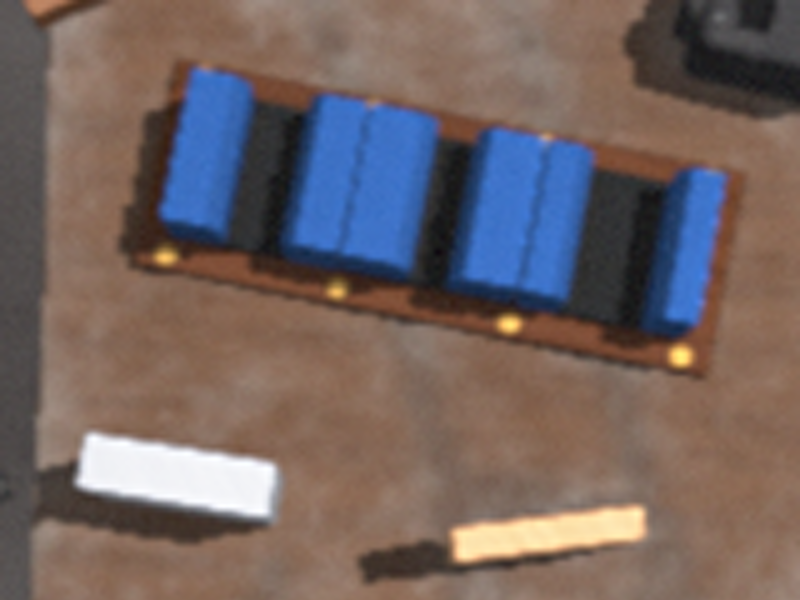

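View pics/scenec.png

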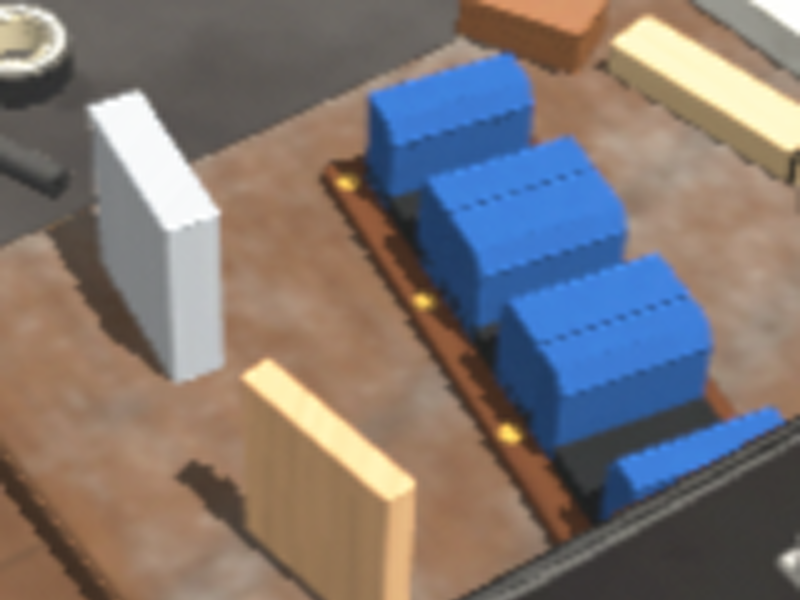

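```bash
cat > h.py <<'E'
import numpy as np, cv2
from station import robot
from scipy.optimize import least_squares
CI={n:robot.camera_info(n) for n in ("scene","top")}
def proj(ci,P):
    P=np.atleast_2d(P); M=ci["camera_from_world"]; f=240/np.tan(np.radians(ci["fovy"])/2)
    c=P@M[:3,:3].T+M[:3,3]
    return np.c_[ci["cx"]+f*c[:,0]/-c[:,2], ci["cy"]+f*(-c[:,1])/-c[:,2]]
def unproj(ci,uv,z):
    M=ci["camera_from_world"]; f=240/np.tan(np.radians(ci["fovy"])/2)
    R=M[:3,:3];C=-R.T@M[:3,3]
    uv=np.atleast_2d(np.array(uv,float))
    d=np.c_[(uv[:,0]-ci["cx"])/f,-(uv[:,1]-ci["cy"])/f,-np.ones(len(uv))]@R
    return C+d*((z-C[2])/d[:,2])[:,None]
E
python3 - <<'E'
from h import *
np.set_printoptions(precision=4,suppress=True)
T=lambda p:(np.array(p)+.5)/5-.5+[230,160]
S=lambda p:(np.array(p)+.5)/5-.5+[250,180]
def show(n,tp,sp):
    a=unproj(CI["top"],T(tp),.08);b=unproj(CI["scene"],S(sp),.08)
    for l,c in(("top",a),("scene",b)):
        print(n,l,c.mean(0),"edges",[round(np.linalg.norm(c[i]-c[(i+1)%4]),4) for i in range(4)],
         "yaw",[round(np.degrees(np.arctan2(*(c[j]-c[i])[[1,0]])),1) for i,j in((0,1),(3,2))])
# order: left-far,right-far,right-near,left-near in top
show("plate",[(88,433),(278,463),(272,521),(77,486)],[(140,92),(218,213),(168,232),(90,105)])
show("board",[(451,532),(643,506),(647,537),(455,564)],[(268,360),(413,483),(388,500),(243,375)])
tp=[(195,70),(372,103),(548,137),(727,172),(162,222),(343,255),(520,290),(693,325)]
r=unproj(CI["top"],T(tp),.053);print(r)
print(np.linalg.norm(np.diff(r[:4],axis=0),axis=1),np.linalg.norm(np.diff(r[4:],axis=0),axis=1),np.linalg.norm(r[:4]-r[4:],axis=1))
sp=[(505,55),(370,95),(583,172),(452,212)]
print(unproj(CI["scene"],S(sp),.053))
print(-CI["top"]["camera_from_world"][:3,:3].T@CI["top"]["camera_from_world"][:3,3])
E
```

```text
plate top [0.4484 0.3996 0.08  ] edges [np.float64(0.0701), np.float64(0.0212), np.float64(0.072), np.float64(0.0197)] yaw [np.float64(-97.6), np.float64(-98.8)]
plate scene [0.4504 0.3997 0.08  ] edges [np.float64(0.0684), np.float64(0.0191), np.float64(0.0707), np.float64(0.0188)] yaw [np.float64(-98.0), np.float64(-98.2)]
board top [0.4301 0.2642 0.08  ] edges [np.float64(0.0709), np.float64(0.0114), np.float64(0.0708), np.float64(0.0117)] yaw [np.float64(-80.9), np.float64(-80.7)]
board scene [0.4323 0.2638 0.08  ] edges [np.float64(0.0685), np.float64(0.0104), np.float64(0.0687), np.float64(0.0103)] yaw [np.float64(-81.9), np.float64(-82.0)]
[[0.6059 0.4012 0.053 ]
 [0.5949 0.333  0.053 ]
 [0.5836 0.2652 0.053 ]
 [0.5718 0.1961 0.053 ]
 [0.5465 0.4118 0.053 ]
 [0.5357 0.3426 0.053 ]
 [0.524  0.2748 0.053 ]
 [0.5123 0.2086 0.053 ]]
[0.069  0.0688 0.0701] [0.07   0.0687 0.0673] [0.0603 0.06   0.0604 0.0609]
[[0.6063 0.4009 0.053 ]
 [0.5502 0.4103 0.053 ]
 [0.5915 0.3332 0.053 ]
 [0.5394 0.3426 0.053 ]]
[0.3996 0.3266 0.8877]
```

```bash
cat >> h.py <<'E'
from scipy.spatial.transform import Rotation as Rn
def plan(p,yaw,ref=None):
    "shift/turn to bring TCP to p with tool down and tool y at world yaw (deg)"
    o=robot.get_obs(); R=Rn.from_quat(o["eef_rot"]).as_matrix(); P=o["ee_pos"]
    y=np.array([np.cos(np.radians(yaw)),np.sin(np.radians(yaw)),0]);z=np.array([0,0,-1.]);x=np.cross(y,z)
    G=np.c_[x,y,z]
    print("t",round(o["time"],2),"pos",P.round(4),"tooly",round(np.degrees(np.arctan2(R[1,1],R[0,1])),2),"tilt",round(np.degrees(np.arccos(-R[2,2])),2),"open",round(o["opening"],4),"F",np.round(o["wrist_force"],1))
    print("travel",np.round(R.T@(np.array(p)-P)*1000,1),"turn",np.round(np.degrees(Rn.from_matrix(R.T@G).as_rotvec()),2))
E
python3 - <<'E'
from h import *
plan([.4494,.3997,.17],-8.1)
# lamp head tip triangulate
import itertools
for z in (.2,.3,.4,.5): print(z,unproj(CI["top"],[(257,30),(283,60)],z).round(3).tolist(),unproj(CI["scene"],[(428,80)],z).round(3))
E
```

```text
t 0.15 pos [0.1625 0.5512 0.2298] tooly 73.57 tilt 0.08 open 0.0938 F [-0.2 -0.3 -0.1]
travel [-318.   -64.    59.9] turn [-7.000e-02  5.000e-02  8.167e+01]
0.2 [[0.808, 0.415, 0.2], [0.758, 0.371, 0.2]] [[0.813 0.446 0.2  ]]
0.3 [[0.749, 0.402, 0.3], [0.706, 0.365, 0.3]] [[0.673 0.32  0.3  ]]
0.4 [[0.689, 0.389, 0.4], [0.654, 0.358, 0.4]] [[0.533 0.193 0.4  ]]
0.5 [[0.63, 0.376, 0.5], [0.602, 0.352, 0.5]] [[0.393 0.066 0.5  ]]
```

>>> send_rows --targets '[{"travel": [-318, -64, 60], "turn": [0, 0, 81.7], "grip": -1}, {"travel": [-318, -64, 60], "turn": [0, 0, 81.7], "grip": -1}, {"travel": [-318, -64, 60], "turn": [0, 0, 81.7], "grip": -1}, {"travel": [-318, -64, 60], "turn": [0, 0, 81.7], "grip": -1}, {"travel": [-318, -64, 60], "turn": [0, 0, 81.7], "grip": -1}, {"travel": [-318, -64, 60], "turn": [0, 0, 81.7], "grip": -1}, {"travel": [-318, -64, 60], "turn": [0, 0, 81.7], "grip": -1}, {"travel": [-318, -64, 60], "turn": [0, 0, 81.7], "grip": -1}, {"travel": [-318, -64, 60], "turn": [0, 0, 81.7], "grip": -1}, {"travel": [-318, -64, 60], "turn": [0, 0, 81.7], "grip": -1}]' --force 25

```text
time: 1.4
ee_pos: [0.4494, 0.4002, 0.1703]
eef_rot: [0.755, 0.656, -0.0, -0.0]
wrist_force: [0.1, 0.6, 0.3]
opening: 0.0938
```

```bash
python3 - <<'E'
from h import *
plan([.4494,.3997,.07],-8.1)
cv2.imwrite("pics/w1.png",robot.get_image("wrist")[:,:,::-1])
E
```

```text
t 1.4 pos [0.4494 0.4002 0.1703] tooly -8.03 tilt 0.02 open 0.0938 F [0.1 0.6 0.3]
travel [-5.000e-01  1.000e-01  1.003e+02] turn [-0.01  0.01  0.07]
```

View pics/w1.png

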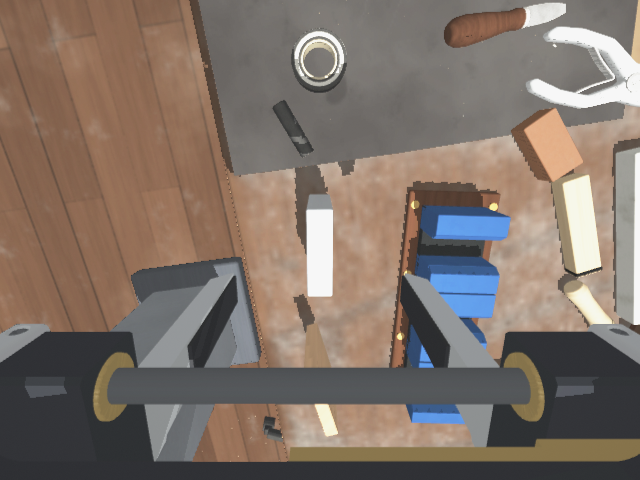

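```bash
python3 - <<'E'
from h import *
W=robot.camera_info("wrist")
a=unproj(W,[(307,209),(332,209),(333,296),(307,296)],.08);print(a.round(4),a.mean(0).round(4))
print(proj(W,[[.4494,.3997,.08]]))
# rack seams/corners check on wrist
print(unproj(W,[(426,206),(509,218),(418,260),(495,265)],.053).round(4))
im=robot.get_image("wrist")[170:350,380:540,::-1]
cv2.imwrite("pics/w1c.png",cv2.resize(im,None,fx=3.3,fy=3.3,interpolation=cv2.INTER_CUBIC))
E
```

```text
[[0.4466 0.4349 0.08  ]
 [0.4648 0.4323 0.08  ]
 [0.4566 0.3633 0.08  ]
 [0.4363 0.3662 0.08  ]] [0.4511 0.3992 0.08  ]
[[317.4800666  253.71406459]]
[[0.541  0.4189 0.053 ]
 [0.6078 0.3994 0.053 ]
 [0.5318 0.3735 0.053 ]
 [0.5965 0.3598 0.053 ]]
```

View pics/w1c.png

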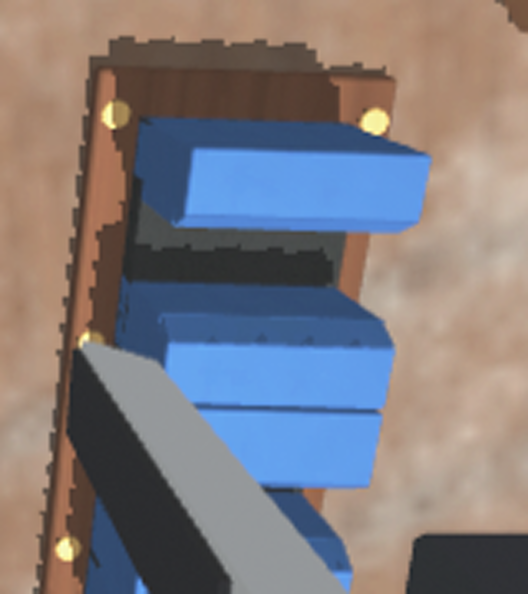

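>>> send_rows --targets '[{"travel": [0, 1, 50], "turn": [0, 0, 0], "grip": -1}, {"travel": [0, 1, 80], "turn": [0, 0, 0], "grip": -1}, {"travel": [0, 1, 100], "turn": [0, 0, 0], "grip": -1}, {"travel": [0, 1, 100], "turn": [0, 0, 0], "grip": -1}, {"travel": [0, 1, 100], "turn": [0, 0, 0], "grip": 1}, {"travel": [0, 1, 100], "turn": [0, 0, 0], "grip": 1}, {"travel": [0, 1, 100], "turn": [0, 0, 0], "grip": 1}, {"travel": [0, 1, 100], "turn": [0, 0, 0], "grip": 1}, {"travel": [0, 1, 100], "turn": [0, 0, 0], "grip": 1}]' --force 30

```text
time: 2.62
ee_pos: [0.4506, 0.4001, 0.0707]
eef_rot: [0.755, 0.655, 0.0, 0.0]
wrist_force: [-0.5, 0.4, -0.0]
opening: 0.0477
```

```bash
python3 - <<'E'
from h import *
plan([.4494,.3997,.15],-8.1)
E
```

```text
t 2.62 pos [0.4506 0.4001 0.0707] tooly -8.13 tilt 0.03 open 0.0477 F [-0.5  0.4 -0. ]
travel [ -0.5  -1.1 -79.3] turn [ 0.02 -0.02 -0.03]
```

>>> send_rows --targets '[{"travel": [0, 0, 0], "turn": [0, 0, 0], "grip": 1}, {"travel": [0, 0, 0], "turn": [0, 0, 0], "grip": 1}, {"travel": [0, 0, 0], "turn": [0, 0, 0], "grip": 1}, {"travel": [0, 0, 0], "turn": [0, 0, 0], "grip": 1}, {"travel": [0, 0, 0], "turn": [0, 0, 0], "grip": 1}, {"travel": [0, 0, 0], "turn": [0, 0, 0], "grip": 1}]'

```text
time: 3.38
ee_pos: [0.4505, 0.4001, 0.0704]
eef_rot: [0.755, 0.655, -0.0, -0.0]
wrist_force: [0.1, -0.0, -0.5]
opening: 0.0197
```

```bash
python3 - <<'E'
from h import *
plan([.4494,.3997,.16],-8.1)
E
```

```text
t 3.38 pos [0.4505 0.4001 0.0704] tooly -8.13 tilt 0.01 open 0.0197 F [ 0.1 -0.  -0.5]
travel [ -0.5  -1.1 -89.6] turn [-0.01 -0.   -0.03]
```

```bash
python3 - <<'E'
from h import *
plan([.5717,.3730,.16],80.4)
E
```

```text
t 3.38 pos [0.4505 0.4001 0.0704] tooly -8.13 tilt 0.01 open 0.0197 F [ 0.1 -0.  -0.5]
travel [ -9.6 123.8 -89.6] turn [-0.000e+00 -1.000e-02 -8.853e+01]
```

>>> send_rows --targets '[{"travel": [0, 0, -30], "turn": [0, 0, 0], "grip": 1}, {"travel": [0, 0, -80], "turn": [0, 0, 0], "grip": 1}, {"travel": [-1, 15, -90], "turn": [0, 0, -11], "grip": 1}, {"travel": [-3, 35, -90], "turn": [0, 0, -22], "grip": 1}, {"travel": [-5, 60, -90], "turn": [0, 0, -33], "grip": 1}, {"travel": [-6, 80, -90], "turn": [0, 0, -44], "grip": 1}, {"travel": [-7, 100, -90], "turn": [0, 0, -55], "grip": 1}, {"travel": [-9, 115, -90], "turn": [0, 0, -66], "grip": 1}, {"travel": [-9.6, 123.8, -90], "turn": [0, 0, -77], "grip": 1}, {"travel": [-9.6, 123.8, -90], "turn": [0, 0, -88.5], "grip": 1}]'

```text
time: 4.62
ee_pos: [0.5721, 0.3724, 0.159]
eef_rot: [0.103, 0.995, -0.001, -0.001]
wrist_force: [-0.2, -0.3, -3.8]
opening: 0.0196
```

>>> send_rows --targets '[{"travel": [0, 0, 0], "turn": [0, 0, 0], "grip": 1}, {"travel": [0, 0, 0], "turn": [0, 0, 0], "grip": 1}]'

```text
time: 4.88
ee_pos: [0.5714, 0.3729, 0.1599]
eef_rot: [0.107, 0.994, -0.0, -0.0]
wrist_force: [-0.1, 0.5, -4.0]
opening: 0.0198
```

```bash
python3 - <<'E'
from h import *
plan([.5717,.3730,.16],80.4)
cv2.imwrite("pics/w2.png",robot.get_image("wrist")[:,:,::-1])
t=robot.get_image("top")[:,:,::-1];cv2.imwrite("pics/t2.png",cv2.resize(t[160:290,230:390],None,fx=4.5,fy=4.5,interpolation=cv2.INTER_CUBIC))
s=robot.get_image("scene")[:,:,::-1];cv2.imwrite("pics/s2.png",cv2.resize(s[160:310,260:420],None,fx=4,fy=4,interpolation=cv2.INTER_CUBIC))
E
```

```text
t 4.88 pos [0.5714 0.3729 0.1599] tooly 77.67 tilt 0.06 open 0.0198 F [-0.1  0.5 -4. ]
travel [-0.3  0.2 -0.1] turn [-0.04 -0.05 -2.73]
```

View pics/w2.png

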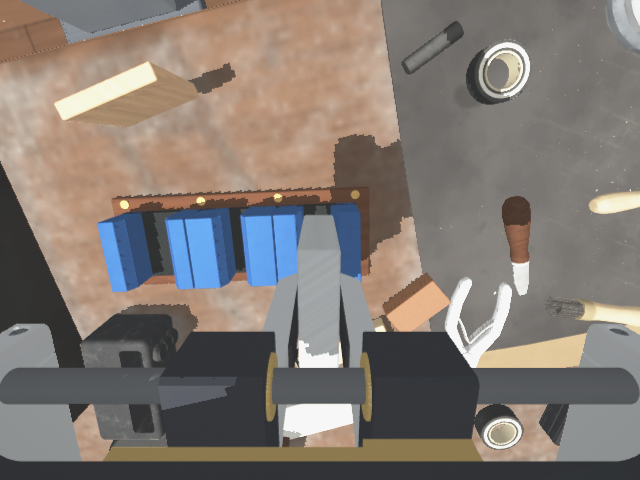

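View pics/s2.png

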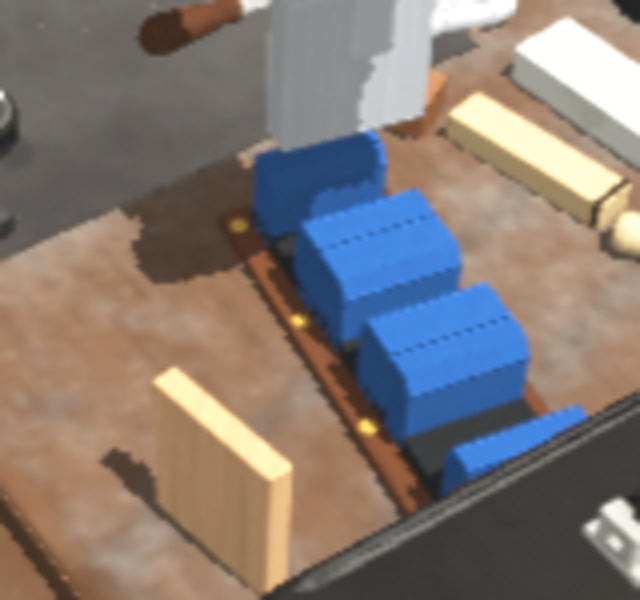

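View pics/t2.png

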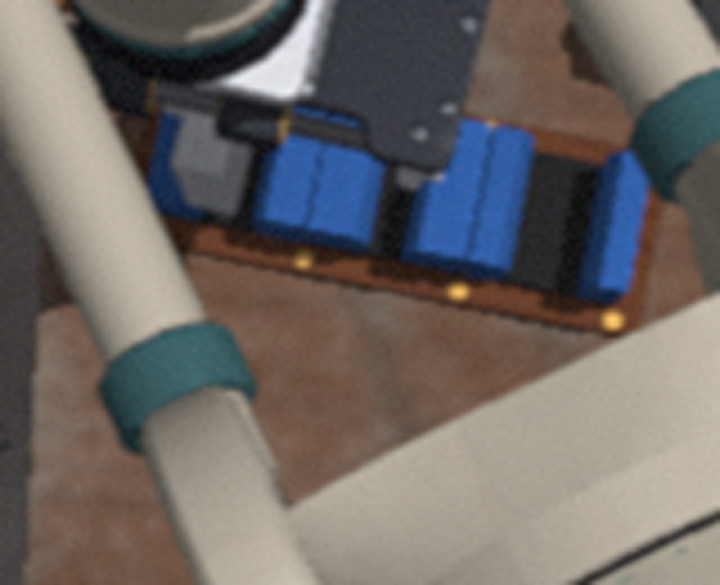

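```bash
python3 - <<'E'
from h import *
a=cv2.imread("pics/w2.png")[180:300,90:390]
a=cv2.convertScaleAbs(a,alpha=1.5,beta=15)
cv2.imwrite("pics/w2c.png",cv2.resize(a,None,fx=2.66,fy=2.66,interpolation=cv2.INTER_CUBIC))
W=robot.camera_info("wrist")
# predicted rack
th=np.radians(-9.6);u=np.array([np.cos(th),np.sin(th),0]);v=np.array([-np.sin(th),np.cos(th),0])
c=np.array([.560,.304,0])
for s in (-105,-35,35,105):
  for e in (-30,30):
    p=c+u*e/1000+v*s/1000;p[2]=.053
    print(s,e,p.round(4),((proj(W,p)[0]-[90,180])*2.66).round(0))
E
```

```text
-105 -30 [0.5129 0.2055 0.053 ] [ 14. 105.]
-105 30 [0.5721 0.1955 0.053 ] [ 57. 291.]
-35 -30 [0.5246 0.2745 0.053 ] [249.  94.]
-35 30 [0.5837 0.2645 0.053 ] [278. 282.]
35 -30 [0.5363 0.3435 0.053 ] [484.  83.]
35 30 [0.5954 0.3335 0.053 ] [500. 272.]
105 -30 [0.5479 0.4125 0.053 ] [722.  72.]
105 30 [0.6071 0.4025 0.053 ] [724. 262.]
```

View pics/w2c.png

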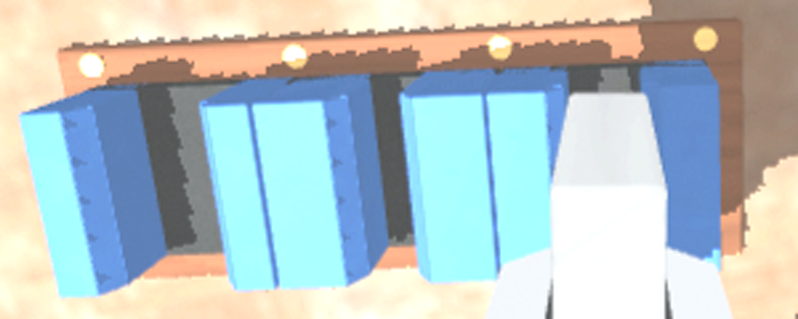

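>>> send_rows --targets '[{"travel": [-1, 0, 0], "turn": [0, 0, -2.7], "grip": 1}, {"travel": [-1, 0, 15], "turn": [0, 0, -2.7], "grip": 1}, {"travel": [-1, 0, 25], "turn": [0, 0, -2.7], "grip": 1}, {"travel": [-1, 0, 32], "turn": [0, 0, -2.7], "grip": 1}, {"travel": [-1, 0, 32], "turn": [0, 0, -2.7], "grip": 1}]'

```text
time: 5.65
ee_pos: [0.5722, 0.3726, 0.1273]
eef_rot: [0.083, 0.997, -0.0, -0.001]
wrist_force: [-0.5, -0.1, -3.0]
opening: 0.0197
```

```bash
python3 - <<'E'
from h import *
plan([.573,.3730,.089],80.4)
a=robot.get_image("wrist")[180:320,250:420,::-1]
a=cv2.convertScaleAbs(a,alpha=1.5,beta=15)
cv2.imwrite("pics/w3c.png",cv2.resize(a,None,fx=4,fy=4,interpolation=cv2.INTER_CUBIC))
s=robot.get_image("scene")[:,:,::-1];cv2.imwrite("pics/s3.png",cv2.resize(s[150:270,300:420],None,fx=5,fy=5,interpolation=cv2.INTER_CUBIC))
E
```

```text
t 5.65 pos [0.5722 0.3726 0.1273] tooly 80.5 tilt 0.11 open 0.0197 F [-0.5 -0.1 -3. ]
travel [-0.8  0.6 38.3] turn [-0.06 -0.09  0.1 ]
```

View pics/w3c.png

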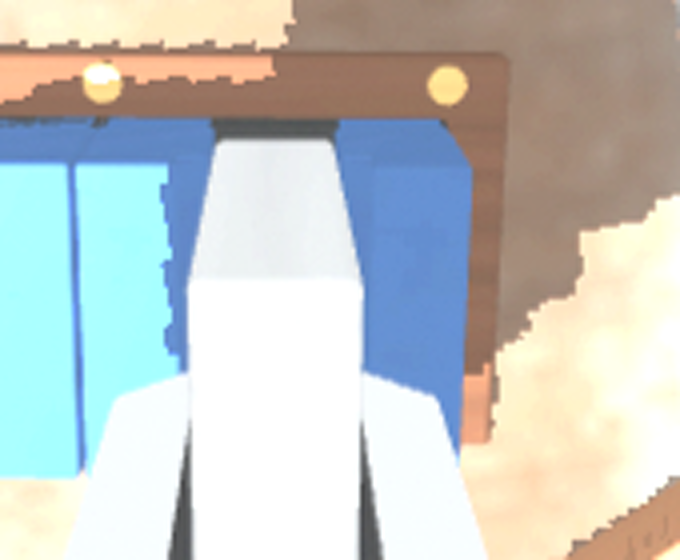

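View pics/s3.png

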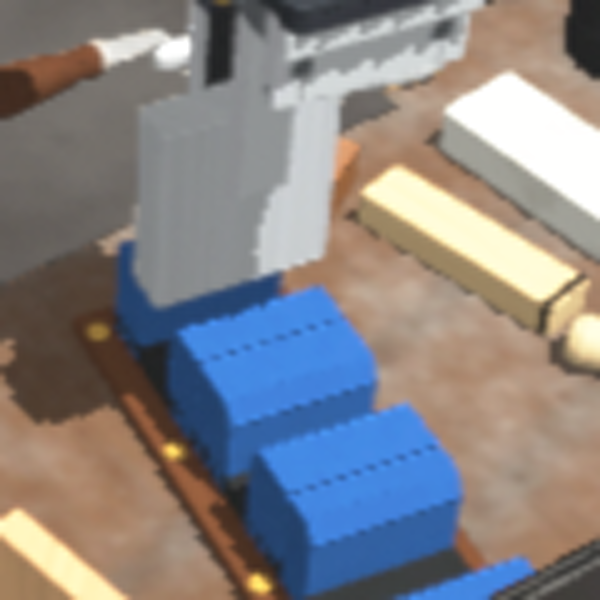

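>>> send_rows --targets '[{"travel": [-1, 0.5, 8], "turn": [0, 0, 0], "grip": 1}, {"travel": [-1, 0.5, 15], "turn": [0, 0, 0], "grip": 1}, {"travel": [-1, 0.5, 20], "turn": [0, 0, 0], "grip": 1}, {"travel": [-1, 0.5, 25], "turn": [0, 0, 0], "grip": 1}, {"travel": [-1, 0.5, 25], "turn": [0, 0, 0], "grip": 1}]'

```text
time: 6.38
ee_pos: [0.5735, 0.373, 0.1028]
eef_rot: [0.083, 0.997, -0.0, -0.001]
wrist_force: [-0.0, 0.2, -3.3]
opening: 0.0198
```

No contact; continue to the floor.

>>> send_rows --targets '[{"travel": [0, 0, 5], "turn": [0, 0, 0], "grip": 1}, {"travel": [0, 0, 9], "turn": [0, 0, 0], "grip": 1}, {"travel": [0, 0, 12], "turn": [0, 0, 0], "grip": 1}, {"travel": [0, 0, 13.5], "turn": [0, 0, 0], "grip": 1}, {"travel": [0, 0, 13.5], "turn": [0, 0, 0], "grip": 1}]'

```text
time: 7.0
ee_pos: [0.5738, 0.3732, 0.0899]
eef_rot: [0.083, 0.997, 0.0, -0.0]
wrist_force: [-0.3, 0.5, -3.0]
opening: 0.02
```

>>> send_rows --targets '[{"travel": [0, 0, 0.5], "turn": [0, 0, 0], "grip": 0}, {"travel": [0, 0, 0.5], "turn": [0, 0, 0], "grip": 0}, {"travel": [0, 0, 0.5], "turn": [0, 0, 0], "grip": 0}, {"travel": [0, 0, 0.5], "turn": [0, 0, 0], "grip": 0}, {"travel": [0, 0, -10], "turn": [0, 0, 0], "grip": 0}, {"travel": [0, 0, -40], "turn": [0, 0, 0], "grip": 0}, {"travel": [0, 0, -90], "turn": [0, 0, 0], "grip": 0}, {"travel": [0, 0, -90], "turn": [0, 0, 0], "grip": -0.5}]'

```text
time: 8.0
ee_pos: [0.5764, 0.3746, 0.1859]
eef_rot: [0.083, 0.997, 0.003, 0.004]
wrist_force: [0.3, 0.5, -0.3]
opening: 0.0539
```

```bash
python3 - <<'E'
from h import *
plan([.4312,.264,.17],8.6)
s=robot.get_image("scene")[:,:,::-1];cv2.imwrite("pics/s4.png",cv2.resize(s[150:310,280:420],None,fx=3.7,fy=3.7,interpolation=cv2.INTER_CUBIC))
E
```

```text
t 8.0 pos [0.5764 0.3746 0.1859] tooly 80.52 tilt 0.61 open 0.0539 F [ 0.3  0.5 -0.3]
travel [ 125.1 -133.1   14. ] turn [ 0.62  0.19 71.92]
```

View pics/s4.png

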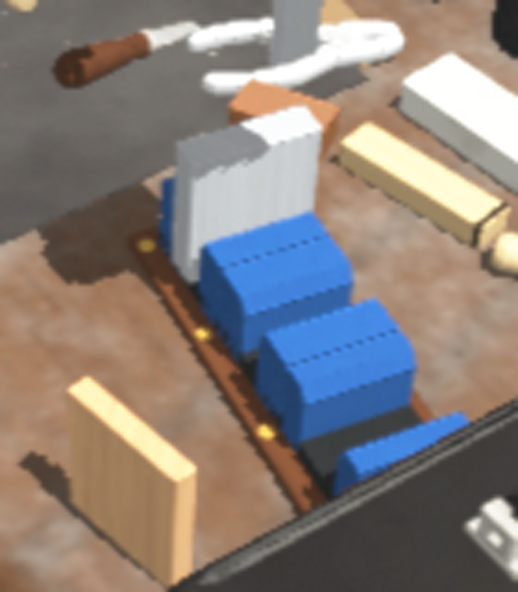

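>>> send_rows --targets '[{"travel": [15, -15, 0], "turn": [0, 0, 8], "grip": -1}, {"travel": [35, -35, 5], "turn": [0, 0, 18], "grip": -1}, {"travel": [60, -65, 8], "turn": [0, 0, 28], "grip": -1}, {"travel": [85, -95, 8], "turn": [0, 0, 38], "grip": -1}, {"travel": [110, -120, 8], "turn": [0, 0, 48], "grip": -1}, {"travel": [123, -132, 8], "turn": [0, 0, 58], "grip": -1}, {"travel": [123, -132, 8], "turn": [0, 0, 68], "grip": -1}, {"travel": [123, -132, 8], "turn": [0, 0, 72], "grip": -1}, {"travel": [123, -132, 8], "turn": [0, 0, 72], "grip": -1}, {"travel": [123, -132, 8], "turn": [0, 0, 72], "grip": -1}]'

```text
time: 9.3
ee_pos: [0.4303, 0.2631, 0.1714]
eef_rot: [0.652, 0.758, -0.001, -0.0]
wrist_force: [0.1, -0.0, 0.4]
opening: 0.0942
```

```bash
python3 - <<'E'
from h import *
plan([.4318,.264,.07],8.6)
cv2.imwrite("pics/w5.png",robot.get_image("wrist")[:,:,::-1])
W=robot.camera_info("wrist")
print(proj(W,[[.4318,.264,.08]]))
E
```

```text
t 9.3 pos [0.4303 0.2631 0.1714] tooly 8.57 tilt 0.08 open 0.0942 F [ 0.1 -0.   0.4]
travel [  0.7   1.8 101.4] turn [-0.07  0.02 -0.03]
[[319.48623001 251.47159199]]
```

View pics/w5.png

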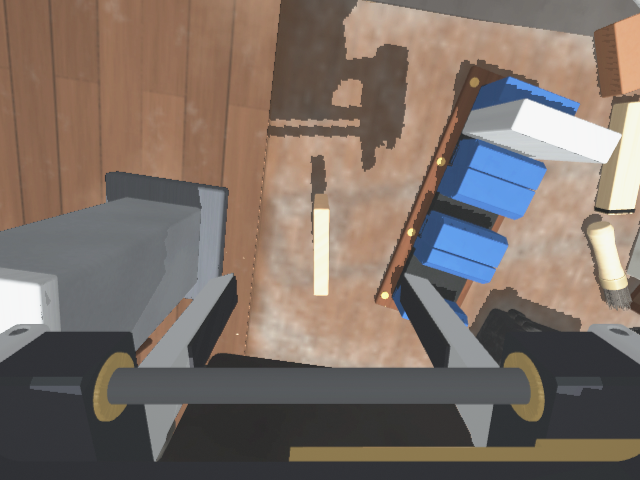

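>>> send_rows --targets '[{"travel": [0.7, 2, 50], "turn": [0, 0, 0], "grip": -1}, {"travel": [0.7, 2, 80], "turn": [0, 0, 0], "grip": -0.5}, {"travel": [0.7, 2, 101], "turn": [0, 0, 0], "grip": -0.2}, {"travel": [0.7, 2, 101], "turn": [0, 0, 0], "grip": 0}, {"travel": [0.7, 2, 101], "turn": [0, 0, 0], "grip": 1}, {"travel": [0.7, 2, 101], "turn": [0, 0, 0], "grip": 1}, {"travel": [0.7, 2, 101], "turn": [0, 0, 0], "grip": 1}, {"travel": [0.7, 2, 101], "turn": [0, 0, 0], "grip": 1}, {"travel": [0.7, 2, 101], "turn": [0, 0, 0], "grip": 1}, {"travel": [0.7, 2, 101], "turn": [0, 0, 0], "grip": 1}]' --force 25

```text
time: 10.6
ee_pos: [0.4326, 0.2642, 0.071]
eef_rot: [0.653, 0.758, 0.0, -0.0]
wrist_force: [0.0, 0.1, 0.6]
opening: 0.0121
```

>>> send_rows --targets '[{"travel": [0, 0, 0], "turn": [0, 0, 0], "grip": 1}, {"travel": [0, 0, 0], "turn": [0, 0, 0], "grip": 1}, {"travel": [0, 0, 0], "turn": [0, 0, 0], "grip": 1}, {"travel": [0, 0, 0], "turn": [0, 0, 0], "grip": 1}]'

```text
time: 11.1
ee_pos: [0.4326, 0.2643, 0.071]
eef_rot: [0.653, 0.758, 0.0, -0.0]
wrist_force: [-0.3, -0.1, 1.5]
opening: 0.0122
```

```bash
python3 - <<'E'
from h import *
plan([.5620,.304,.175],80.4)
E
```

```text
t 11.1 pos [0.4326 0.2643 0.071 ] tooly 8.51 tilt 0.01 open 0.0122 F [-0.3 -0.1  1.5]
travel [  20.2  133.9 -104. ] turn [  0.    -0.   -71.89]
```

>>> send_rows --targets '[{"travel": [0, 0, -40], "turn": [0, 0, 0], "grip": 1}, {"travel": [0, 0, -95], "turn": [0, 0, 0], "grip": 1}, {"travel": [2, 15, -104], "turn": [0, 0, -10], "grip": 1}, {"travel": [5, 40, -104], "turn": [0, 0, -20], "grip": 1}, {"travel": [9, 65, -104], "turn": [0, 0, -30], "grip": 1}, {"travel": [13, 90, -104], "turn": [0, 0, -40], "grip": 1}, {"travel": [17, 115, -104], "turn": [0, 0, -50], "grip": 1}, {"travel": [20, 130, -104], "turn": [0, 0, -60], "grip": 1}, {"travel": [20.2, 134, -104], "turn": [0, 0, -68], "grip": 1}, {"travel": [20.2, 134, -104], "turn": [0, 0, -71.9], "grip": 1}]'

```text
time: 12.35
ee_pos: [0.5624, 0.304, 0.1742]
eef_rot: [0.082, 0.997, -0.0, -0.0]
wrist_force: [0.1, 0.1, -1.2]
opening: 0.0118
```

>>> send_rows --targets '[{"travel": [0, 0, 20], "turn": [0, 0, 0], "grip": 1}, {"travel": [0, 0, 35], "turn": [0, 0, 0], "grip": 1}, {"travel": [0, 0, 45], "turn": [0, 0, 0], "grip": 1}, {"travel": [0, 0, 45], "turn": [0, 0, 0], "grip": 1}, {"travel": [0, 0, 45], "turn": [0, 0, 0], "grip": 1}]'

```text
time: 12.98
ee_pos: [0.5625, 0.3042, 0.1304]
eef_rot: [0.084, 0.997, 0.0, 0.0]
wrist_force: [0.0, -0.8, -1.1]
opening: 0.0115
```

```bash
python3 - <<'E'
from h import *
plan([.5620,.304,.09],80.4)
a=robot.get_image("wrist")[:,:,::-1]
cv2.imwrite("pics/w6.png",a)
a=cv2.convertScaleAbs(a[170:310,200:400],alpha=1.5,beta=15)
cv2.imwrite("pics/w6c.png",cv2.resize(a,None,fx=4,fy=4,interpolation=cv2.INTER_CUBIC))
s=robot.get_image("scene")[:,:,::-1];cv2.imwrite("pics/s6.png",cv2.resize(s[150:290,300:420],None,fx=4,fy=4,interpolation=cv2.INTER_CUBIC))
E
```

```text
t 12.97 pos [0.5625 0.3042 0.1304] tooly 80.41 tilt 0.06 open 0.0115 F [ 0.  -0.8 -1.1]
travel [ 0.5 -0.3 40.4] turn [0.03 0.04 0.01]
```

View pics/w6c.png

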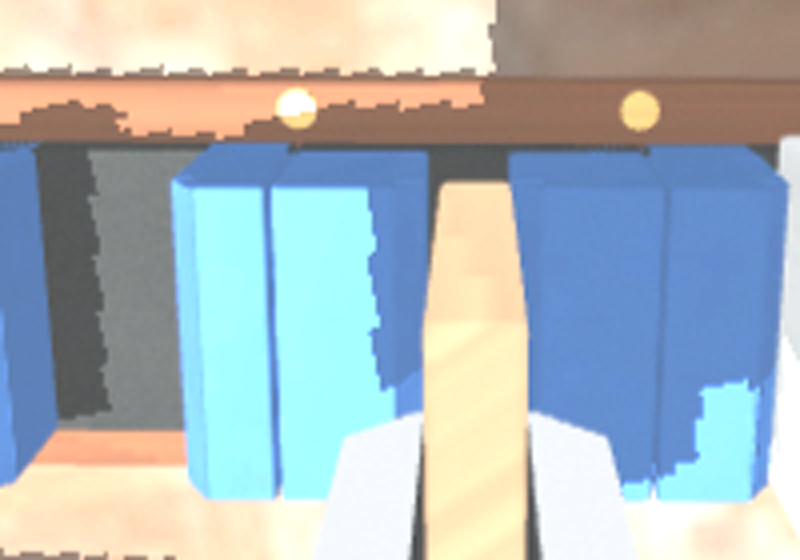

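View pics/s6.png

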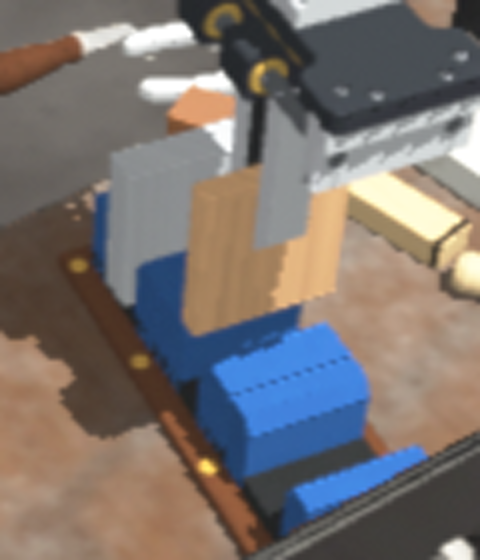

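>>> send_rows --targets '[{"travel": [0.5, -1.1, 6], "turn": [0, 0, 0], "grip": 1}, {"travel": [0.5, -1.1, 12], "turn": [0, 0, 0], "grip": 1}, {"travel": [0.5, -1.1, 18], "turn": [0, 0, 0], "grip": 1}, {"travel": [0.5, -1.1, 24], "turn": [0, 0, 0], "grip": 1}, {"travel": [0.5, -1.1, 26], "turn": [0, 0, 0], "grip": 1}, {"travel": [0.5, -1.1, 26], "turn": [0, 0, 0], "grip": 1}]'

```text
time: 13.82
ee_pos: [0.5614, 0.303, 0.1037]
eef_rot: [0.084, 0.996, -0.0, -0.0]
wrist_force: [0.4, 0.2, -0.2]
opening: 0.0119
```

>>> send_rows --targets '[{"travel": [0, 0, 5], "turn": [0, 0, 0], "grip": 1}, {"travel": [0, 0, 9], "turn": [0, 0, 0], "grip": 1}, {"travel": [0, 0, 12], "turn": [0, 0, 0], "grip": 1}, {"travel": [0, 0, 13.5], "turn": [0, 0, 0], "grip": 1}, {"travel": [0, 0, 13.5], "turn": [0, 0, 0], "grip": 1}]'

```text
time: 14.45
ee_pos: [0.5614, 0.303, 0.0904]
eef_rot: [0.084, 0.997, -0.0, -0.0]
wrist_force: [-0.2, 0.1, -0.6]
opening: 0.0115
```

>>> send_rows --targets '[{"travel": [0, 0, 0.5], "turn": [0, 0, 0], "grip": 0.2}, {"travel": [0, 0, 0.5], "turn": [0, 0, 0], "grip": 0.2}, {"travel": [0, 0, 0.5], "turn": [0, 0, 0], "grip": 0.2}, {"travel": [0, 0, 0.5], "turn": [0, 0, 0], "grip": 0.2}, {"travel": [0, 0, 0.5], "turn": [0, 0, 0], "grip": 0.2}, {"travel": [0, 0, -10], "turn": [0, 0, 0], "grip": 0.2}, {"travel": [0, 0, -30], "turn": [0, 0, 0], "grip": 0.2}, {"travel": [0, 0, -70], "turn": [0, 0, 0], "grip": 0.2}, {"travel": [0, 0, -110], "turn": [0, 0, 0], "grip": 0.2}, {"travel": [0, 0, -110], "turn": [0, 0, 0], "grip": 0.2}]'

```text
time: 15.7
ee_pos: [0.5636, 0.304, 0.2052]
eef_rot: [0.084, 0.996, 0.002, 0.004]
wrist_force: [1.0, -0.2, -0.4]
opening: 0.0375
```

>>> send_rows --targets '[{"travel": [40, 0, 0], "turn": [0, 0, 0], "grip": 0.2}, {"travel": [90, 0, 0], "turn": [0, 0, 0], "grip": 0.2}, {"travel": [140, 0, 0], "turn": [0, 0, 0], "grip": 0.2}, {"travel": [190, 0, 0], "turn": [0, 0, 0], "grip": 0.2}, {"travel": [220, 0, 0], "turn": [0, 0, 0], "grip": 0.2}, {"travel": [220, 0, 0], "turn": [0, 0, 0], "grip": 0.2}, {"travel": [220, 0, 0], "turn": [0, 0, 0], "grip": 0.2}]'

```text
time: 16.58
ee_pos: [0.3453, 0.3397, 0.2003]
eef_rot: [0.083, 0.997, -0.0, 0.0]
wrist_force: [0.3, 0.0, -0.4]
opening: 0.0378
```

```bash
python3 - <<'E'
from h import *
plan([.5620,.304,.09],80.4)
t=robot.get_image("top")[:,:,::-1];cv2.imwrite("pics/t7.png",cv2.resize(t[160:280,230:390],None,fx=5,fy=5,interpolation=cv2.INTER_CUBIC))
s=robot.get_image("scene")[:,:,::-1];cv2.imwrite("pics/s7.png",cv2.resize(s[160:300,290:430],None,fx=4.2,fy=4.2,interpolation=cv2.INTER_CUBIC))
E
```

```text
t 16.57 pos [0.3453 0.3397 0.2003] tooly 80.42 tilt 0.05 open 0.0378 F [ 0.3  0.  -0.4]
travel [-219.5    0.9  110.5] turn [0.   0.05 0.02]
```

View pics/t7.png

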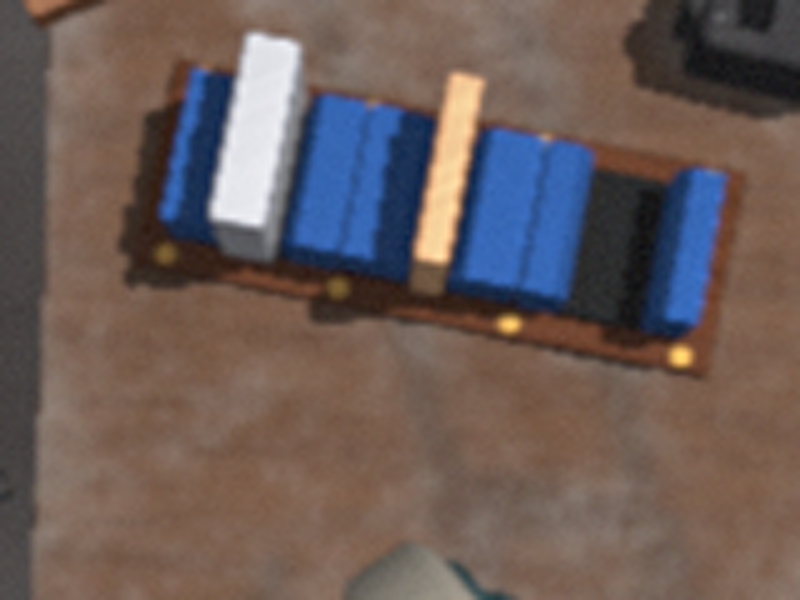

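View pics/s7.png

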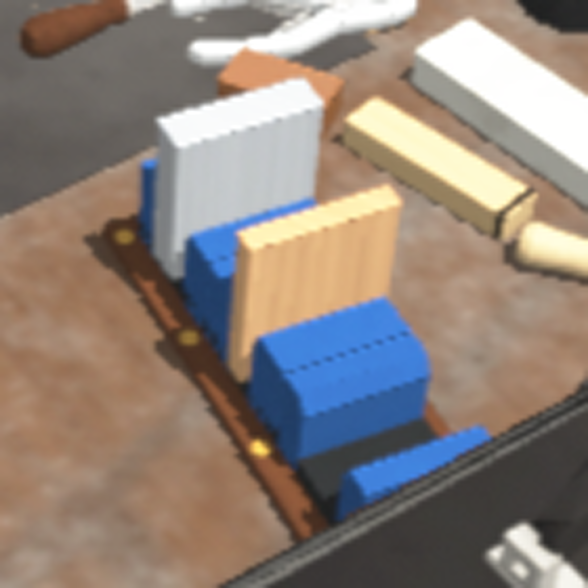

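```bash
python3 - <<'E'
from h import *
T=lambda p:(np.array(p)+.5)/5-.5+[230,160]
th=np.radians(-9.6);u=np.array([np.cos(th),np.sin(th)]);v=np.array([-u[1],u[0]]);c=np.array([.5595,.304])
for n,p,s in(("plate",[(248,33),(302,40),(262,228),(212,218)],.07),("board",[(450,72),(486,77),(447,265),(414,260)],0)):
    a=unproj(CI["top"],T(p),.098);m=a.mean(0)[:2];d=m-(c+v*s)
    e=(a[0]+a[1]-a[2]-a[3])[:2]/2
    print(n,m.round(4),"along,across mm",(d@u*1e3).round(1),(d@v*1e3).round(1),"yaw",np.degrees(np.arctan2(e[1],e[0])).round(1),"len",np.linalg.norm(e).round(4))
robot.job_done()
E
```

```text
plate [0.5735 0.3744] along,across mm 2.0 1.7 yaw -9.5 len 0.07
board [0.5612 0.3041] along,across mm 1.6 0.4 yaw -9.8 len 0.0706
the job is handed in; nothing more can be done
```

Both pieces are in the rack: the aluminium plate in the 24 mm slot (left block from above) and the beech board in the 16 mm slot (middle block). The 33 mm slot is still empty. I handed the job in at about 16.6 s, with the gripper open and about 0.2 m clear of the rack.

My last check was on the overhead picture after release, assuming each top edge sits at its seated height of 98 mm:

| Piece | Off centre along slot | Off centre across slot | Angle (slot is at about -9.6°) |
|---|---|---|---|
| Plate | 2.0 mm | 1.7 mm | -9.5° |
| Board | 1.6 mm | 0.4 mm | -9.8° |

- **Depth:** I did not measure it after release. I lowered each piece to within about 1.5 mm of the slot floor before opening the jaws, and the scene view then shows both upright and seated. The 70 mm top lengths measured at the seated height fit that.
- **Forces:** the wrist force readings at the end of each move never went above about 4 N, and I saw no sign of contact while lowering either piece.
- **Disagreements:** the three cameras differed by about 2–3 mm in x on where the pieces and rack are. That is much less than the 18 mm allowed along the slot. The wrist view also showed the board 1.2 mm off the slot centre, so I corrected it before lowering.

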